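Seat the microscope stage top on its kinematic base

TASK

Get the microscope's stage top home on its base: swing the keeper arm aside, lift the dust plug out of its seat and leave it lying in the shallow steel tray, then push the black stage top along between the rails, without lifting it off them, until all three ball feet have dropped into their seats. Finish by swinging the keeper arm right back to its stop so that it lies across over the seated stage top, and leave the other things on the bench where they are.

Things in the scene. Friction and masses are not known exactly. Their poses are not given: they have to be found in the camera images.
- base: fixed aluminium base, deck 30 mm above the bench. Origin on the bench under the centre of the seated stage top; x along the rails in the pushing direction, y left, z up. Slab x -175 to 80, y -70 to 95 mm. Two steel rails 8 mm wide, 14 mm above the deck, x -170 to 65, inner faces at y -55 and 55: the stage top has 3 mm play each side. Three seats are sunk in the deck
- stage_top: loose black plate 120 (x) x 104 (y) x 12 mm, 0.5 kg; origin at centre of underside, axes as the base's. On three 16 mm balls it stands on the deck between the rails, underside at 38 mm, 80 to 105 mm short of home in -x; home it is 5.7 mm lower, at x 0 y 0 of the base. Middle of its near edge: push block 60 mm wide, 12 mm thick, outer face flush at x -60, top 30 mm above underside
- foot_cone (a point): centre of the ball foot that belongs in the cone, in the plane of the plate's underside: x 40, y -34 mm on the stage top (front right). The balls are slippery and centre themselves in the seats from a few mm off
- foot_groove (a point): centre of the ball foot that belongs in the groove: x 40, y 34 mm on the stage top (front left)
- foot_flat (a point): centre of the ball foot that belongs in the flat pocket: x -40, y 0 on the stage top (rear middle)
- seat_cone (a point): where the centre of the cone's ball is when fully seated, 2.3 mm above the deck at x 40, y -34 mm of the base. The cone is round, 45 degrees, 18 mm across at the deck
- seat_groove (a point): where the centre of the groove's ball is when fully seated, 2.3 mm above the deck at x 40, y 34 mm of the base. The V groove runs along y, 45 degrees, 18 mm wide, 34 mm long
- seat_flat (a point): where the centre of the third ball is when seated, 2.3 mm above the deck at x -40, y 0 of the base. The flat-bottomed pocket is 5.7 mm deep, 40 x 28 mm, with a ramp at its near (-x) end
- keeper (a joint): angle (rad) of the steel keeper arm about a vertical axis: 0 at its stop, pointing to the base's -y across the stage top's path; grows to 1.7 swinging to +x, clear of the path beyond 1.35. Stiff pivot: stays where left, under 2 N at the pin. Arm 18 mm wide, 8 thick, underside 47 mm above the bench: an unseated stage top (top at 50 mm) cannot pass under it, a seated one (44 mm) can
- keeper_pin (a point): point on the axis of the arm's round upright dark steel pin, 14 mm in diameter, standing 34 mm above the arm's top near its free end, 62 mm from the pivot; this point is 77 mm above the bench, 12 mm below the pin's top
- keeper_hinge (a point): the keeper's vertical pivot axis, at the middle of the arm's thickness (51 mm above the bench), at x 15, y 80 mm in the base's frame
- plug: loose grey dust plug, 30 g, upright in the cone seat at the start: flange 26 mm across, 5 mm thick, resting on the deck; round knob 14 mm in diameter up to 42 mm above the deck; pin 6 mm in diameter reaching 5 mm below the flange. Origin at the centre of the flange's underside, z along the knob. The waiting stage top's front edge is at least 58 mm from its axis
- tray: loose shallow open steel tray, 120 x 120 x 25 mm, walls and floor 4 mm, on the bench to the left or the right of the base. Origin at the centre of its underside
- tip_box: bystander: box of pipette tips, 88 x 123 x 61 mm, on the other side of the base from the tray; origin at the centre of its underside
- objective: bystander: brass lens, 30 mm in diameter, 52 mm tall, standing; origin at its underside
- oil_bottle: bystander: small amber bottle, 34 mm in diameter, 62 mm tall; origin at its underside
- driver: bystander: screwdriver 150 mm long lying on the bench; origin at its underside
- beaker: bystander: glass beaker, 64 mm in diameter, 85 mm tall; origin at its underside
- dish: bystander: lidded petri dish, 92 mm in diameter, 16 mm tall; origin at its underside

How it is judged:
By the outcome, as a careful person would: the job done as asked, in the order asked, and still so for the second after the job is handed in, with the robot touching nothing.
It also fails if it takes over 72 s, if anything falls off the work surface, if the arm or the gripper's body presses on something with over 40 N, if the wrist force passes 120 N, or if a joint passes its speed limit or range.

ROBOT

A 6-joint arm with a two-finger parallel gripper is mounted at the origin on the work surface. World frame = base frame: x ahead of the robot, y to its left, z up, the work surface at z = 0. Lengths are in m, angles in rad, forces in N, time in s.
With the tool pointing down it reaches from about 0.275 to 0.825 m from the base axis. Payload 5.2 kg.
Tool frame: the origin (TCP) lies midway between the tips of the shut fingers; the grasp point (between the pads) lies 19 mm behind it; x points along the fingers, y is the direction in which the jaws open and shut, and the axes are right-handed (so a half turn about x gives the same grasp; the last joint's range is limited). The gripper opens to 93 mm and grips with 3 to 60 N. Pads are 15 mm wide; open, the fingers measure 128 mm over their backs; the gripper's body (75 mm by 188 mm) begins 65 mm behind the grasp point.
Start: joints at [-1.336, 0.259, 1.535, -0, 1.348, -0.203], TCP at [0.233, -0.498, 0.185] pointing down, gripper open.
Joint ranges: [-3.14, 3.14], [-0.91, 2.08], [0.19, 2.58], [-1.22, 4.36], [0.22, 2.71], [-3.12, 3.12]. Speed limits (rad/s): [2.57, 2.57, 3.14, 3.14, 3.14, 3.14].

INTERFACE

Orientations are given as a rotation vector (axis times angle).
In Python, from workcell import bot gives the robot as it stands.
- The arm moves only by the tool move_arm, never from a script. Its argument "rows" is a list of rows, each a list of 5 numbers: the closure in counts, from 0 (fully open) to 255 (shut), then the shift along the tool's x, y, z in mm, then the turn about the tool's x in rad. In form: [[gripper, x, y, z, turn], ...]. A call has 1 to 5 rows; each row shifts and turns the commanded pose from where the row before left it, along the tool's axes as they then stand; what a row does not reach is not made up. A row lasts 1/10 s, in which the tool goes at most 50 mm and 8.59 degrees, less where a joint would pass 70% of its speed; a pose out of reach is approached as far as the arm can. A call with a gripper value outside its range is refused whole. The fingers move at their own pace and stop on an object; the grip force is fixed at half the most. Time passes only in rows, so rows that do not move let the fingers close. It gives the time, the measured TCP pose, the force and the opening at its end, in the units of the state.
- bot.get_obs(): the state, without advancing time (a new reading comes with each control period).
- bot.get_image(name): name is "side" or "top"; returns (picture, depth): 420x560x3 uint8, blue, green, red; 420x560 float32, m along the optical axis (not along the pixel's ray), 0 where there is no reading.
- bot.camera_info(name): a dict with "vfov" (degrees; the focal length in pixels is half the picture's height over the tangent of half this angle, whatever the lens; pixels are square), "cx", "cy" (the principal point, pixels), "k1" (the pictures are not rectified: a ray, as slopes to the right and down, at radius r is drawn at 1 + k1 r^2 times it, then the intrinsics apply), "rvec" (rotation vector, rad) and "tvec" (3), from world to camera coordinates, as OpenCV has them. Camera axes: x right, y down, z forward; pixel columns grow to the right and rows downward; lengths in m; the calibration is good to about 2 mm. A picture is of the moment at which its call begins. camera_info takes no time and is no camera call.
- bot.hand_in(): hands the job in, once; it reports no verdict.
The state is a dict: "time": time; "joints": joint angles; "qd": joint speeds; "joint_efforts": joint torques, N m; "tcp_pos": TCP position; "tcp_rot": TCP orientation; "force": force on the tool from outside, world axes, zero at the start; "torque": the same for the moment, N m; "grip_width": opening from 0.0 (shut) to 1.0 (fully open).
Only numpy, scipy, OpenCV 4.12 (cv2) and the standard library are available. Lean on these libraries where they do the work, as an engineer would, in place of code of your own. Each camera call takes 0.05 s, during which the arm holds its last target. There are 200 camera calls.

## Working session

There is one attempt and no reset: what is moved stays moved. The work goes in short steps, Python scripts to look and compute and a tool call to move; the robot and the scene stay as the last step left them, time stands still between calls to the robot, and variables do not carry over. Pictures are saved under pics/ and viewed, about 8 in all and at most 12, crops included, and the job is handed in when it is done.

Besides the shell and the picture viewer there is one more tool, called after "Request:" as name(argument=value, ...) on one line, values as JSON. move_arm: Moves the arm, as the interface text tells. Its arguments: {"type":"object","properties":{"rows":{"type":"array","items":{"type":"array","items":{"type":"number"}}}},"required":["rows"]}

```bash
mkdir -p pics
cat > h.py <<'E'
import numpy as np, cv2
from scipy.spatial.transform import Rotation as R
from workcell import bot
def cam(n):
    c=bot.camera_info(n); f=210/np.tan(np.radians(c['vfov'])/2)
    return c,f,cv2.Rodrigues(np.array(c['rvec'],float))[0],np.array(c['tvec'],float)
def ray(n,uv):
    c,f,Rm,t=cam(n); d=(np.atleast_2d(uv).astype(float)-[c['cx'],c['cy']])/f
    s=d.copy()
    for _ in range(20): s=d/(1+c['k1']*(s**2).sum(1,keepdims=True))
    return -Rm.T@t, np.c_[s,np.ones(len(s))]@Rm   # depth-scaled dir
def onplane(n,uv,z):
    o,d=ray(n,uv); return o+d*((z-o[2])/d[:,2])[:,None]
def cloud(n,depth):
    v,u=np.mgrid[:420,:560]; o,d=ray(n,np.c_[u.ravel(),v.ravel()])
    return (o+d*depth.ravel()[:,None]).reshape(420,560,3)
def proj(n,P):
    c,f,Rm,t=cam(n); p=np.atleast_2d(P)@Rm.T+t; s=p[:,:2]/p[:,2:]
    return s*(1+c['k1']*(s**2).sum(1,keepdims=True))*f+[c['cx'],c['cy']]
def obs():
    o=bot.get_obs(); print(round(o['time'],2),np.round(o['tcp_pos'],4),np.round(R.from_rotvec(o['tcp_rot']).as_matrix(),3).tolist(),np.round(o['force'],1),round(o['grip_width'],3)); return o
E
python3 - <<'E'
from h import *
obs()
ims=[]
for n in('top','side'):
    a,d=bot.get_image(n); np.save(n+'0.npy',d); cv2.imwrite(f'pics/{n}0.png',a); print(n,bot.camera_info(n)['tvec'],ray(n,[[280,210]]), (d>0).mean())
E
```

```text
0.0 [ 0.233  -0.4975  0.1844] [[-0.0, 0.424, -0.906], [0.002, -0.906, -0.424], [-1.0, -0.002, -0.0]] [0.5 0.1 0.5] 1.004
top [0.01376538 0.54850373 1.12716668] (array([0.44604971, 0.01896421, 1.17142246]), array([[ 0.08532002, -0.01716751, -0.9962695 ]])) 0.9961522108843538
side [-0.50985833  0.2051318   1.02028055] (array([ 0.30223914, -0.68951939,  0.88103433]), array([[ 0.21576168,  0.6324183 , -0.74412068]])) 0.9961054421768708
```

View pics/top0.png

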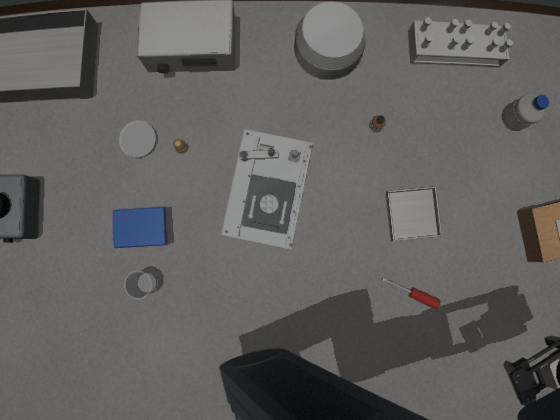

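View pics/side0.png

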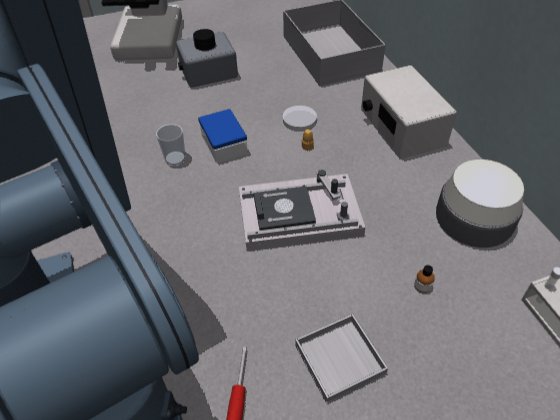

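Top view: base with corners near (245,130), (312,143), (290,248) and (222,233). The plug is at (294,155), the keeper arm at (242–272,155), the stage top at about (269,204), and the tray at (413,213) on the right. Next I'll measure.

Run:
```python
from h import *
for n,box in(('top',(215,120,325,255)),('side',(232,160,370,250))):
    a=cv2.imread(f'pics/{n}0.png'); d=np.load(n+'0.npy'); P=cloud(n,d)
    x0,y0,x1,y1=box
    m=np.zeros((420,560),bool); m[y0:y1,x0:x1]=1
    print(n,'bench z',np.median(P[300:310,100:200,2]) if n=='top' else np.median(P[270:290,200:280,2]))
    b=(P[...,2]>0.018)&m
    k,lab,st,ce=cv2.connectedComponentsWithStats(b.astype('u1')); i=1+st[1:,4].argmax()
    Q=P[lab==i]
    low=Q[(Q[:,2]<.036)]
    r=cv2.minAreaRect((low[:,:2]*1000).astype('f4')); print('slab rect',r, 'decks z',np.median(low[:,2]))
    # stage (dark)
    g=a.max(2)
    dk=b&(g<75)&(P[...,2]>.043)&(P[...,2]<.058); k,lab,st,ce=cv2.connectedComponentsWithStats(dk.astype('u1')); i=1+st[1:,4].argmax()
    S=P[lab==i]; print('stage',cv2.minAreaRect((S[:,:2]*1000).astype('f4')),np.median(S[:,2]))
    for lo,hi in((.064,.080),(.080,.2)):
      T=(P[...,2]>lo)&(P[...,2]<hi)&m; k,lab,st,ce=cv2.connectedComponentsWithStats(T.astype('u1'))
      for j in range(1,k):
        if st[j,4]>3: print('tall',lo,st[j,4],ce[j].round(1),P[lab==j].mean(0).round(4),P[lab==j].max(0).round(3))
a=cv2.imread('pics/top0.png'); P=cloud('top',np.load('top0.npy'))
b=np.zeros((420,560),bool); b[180:248,380:446]=1
T=b&(P[...,2]>.015); S=P[T]; print('tray',cv2.minAreaRect((S[:,:2]*1000).astype('f4')),S[:,2].max())
cv2.imwrite('pics/crops.png',np.hstack([cv2.resize(a[120:260,210:330],None,fx=4,fy=4,interpolation=3),cv2.resize(cv2.imread('pics/side0.png')[160:260,235:370],(320,237*1),interpolation=3) if 0 else np.zeros((560,1,3),'u1')]))
```

```text
top bench z -0.000709641400160832
slab rect ((595.6178588867188, 29.651336669921875), (165.57012939453125, 257.3006286621094), 78.16603088378906) decks z 0.02988648124889748
stage ((510.40313720703125, 33.048973083496094), (64.63523864746094, 12.734259605407715), 70.75798034667969) 0.04880116994478767
tall 0.064 32 [294.6 152.7] [ 0.6703 -0.0337  0.0711] [ 0.677 -0.028  0.076]
tall 0.064 10 [270.3 154.1] [0.6669 0.0212 0.0722] [0.669 0.026 0.08 ]
tall 0.064 135 [264.  226.7] [0.5033 0.0358 0.0677] [0.514 0.065 0.073]
tall 0.08 33 [270.5 150.6] [0.6716 0.0207 0.0883] [0.678 0.026 0.094]
side bench z 0.0009127246757448804
slab rect ((592.4656982421875, 28.43048095703125), (171.6542205810547, 255.7328643798828), 78.05512237548828) decks z 0.030473548348511292
stage ((543.9872436523438, -24.454164505004883), (8.40823745727539, 119.1106185913086), 78.30758666992188) 0.04857190385185489
tall 0.064 37 [333.8 188.1] [0.6671 0.0155 0.0721] [0.676 0.022 0.079]
tall 0.064 126 [258.2 204.6] [0.5002 0.0325 0.0684] [0.511 0.064 0.073]
tall 0.064 40 [344.  205.2] [ 0.6674 -0.0367  0.0703] [ 0.675 -0.029  0.074]
tall 0.08 43 [334.3 182.2] [0.6684 0.0179 0.0874] [0.675 0.028 0.092]
tray ((523.7158203125, -178.12644958496094), (120.31747436523438, 406.2396545410156), 5.0096540451049805) 1.171422455351081
```

View pics/crops.png

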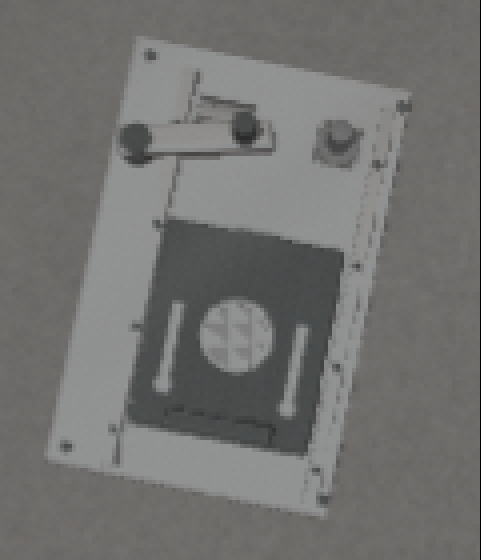

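Base pose is about (638, 7) mm with yaw −11.9°, which agrees with the measured plug and pin positions. The keeper is at about 0.22 rad. First move: turn the tool so the jaws open along world x, and part-close them.

Request:
move_arm(rows=[[165,0,0,0,-0.142],[165,0,0,0,-0.142],[165,0,0,0,-0.142],[165,0,0,0,-0.142]])

```text
time: 0.5
tcp_pos: [0.2331, -0.4978, 0.1848]
tcp_rot: [1.609, 0.892, -1.608]
force: [-0.5, -0.8, -0.7]
grip_width: 0.707
```

Request:
move_arm(rows=[[165,0,0,0,-0.142],[165,0,0,0,-0.142],[165,0,0,0,-0.142],[165,0,0,0,-0.142],[165,0,0,0,0]])

```text
time: 1.0
tcp_pos: [0.2331, -0.4978, 0.1848]
tcp_rot: [1.207, 1.212, -1.206]
force: [-0.1, 0.3, 0.2]
grip_width: 0.359
```

```bash
cat >> h.py <<'E'
TH=np.radians(-11.9); B0=np.array([638.,7.])
def b2w(x,y):
    c,s=np.cos(TH),np.sin(TH); return B0+np.array([c*x-s*y,s*x+c*y])
def go(x,y,z):  # mm world -> shift in tool axes
    o=obs(); Rm=R.from_rotvec(o['tcp_rot']).as_matrix()
    print('shift',np.round(Rm.T@(np.array([x,y,z])-o['tcp_pos']*1000),1),'tooly yaw',np.degrees(np.arctan2(Rm[1,1],Rm[0,1])).round(2))
E
python3 - <<'E'
from h import *
for n,bx in(('top',(380,180,446,248)),('side',(285,305,395,410))):
    P=cloud(n,np.load(n+'0.npy')); b=np.zeros((420,560),bool); b[bx[1]:bx[3],bx[0]:bx[2]]=1
    S=P[b&(P[...,2]>.015)&(P[...,2]<.03)]; print('tray',cv2.minAreaRect((S[:,:2]*1000).astype('f4')))
    bx=(215,120,325,255) if n=='top' else (232,160,370,250)
    Q=P[bx[1]:bx[3],bx[0]:bx[2]].reshape(-1,3)*1000; c,s=np.cos(TH),np.sin(TH); q=(Q[:,:2]-B0)@np.array([[c,-s],[s,c]])
    S=q[(Q[:,2]>47)&(Q[:,2]<53)&(abs(q[:,1])<50)&(q[:,0]<-10)]; print('stage in base',np.percentile(S,[1,99],axis=0).round(1))
    S=q[(Q[:,2]>63)&(Q[:,2]<73)&(abs(q[:,1])<50)&(q[:,0]<-80)]; print('block in base',np.percentile(S,[1,99],axis=0).round(1))
    S=q[(Q[:,2]>40)&(Q[:,2]<47)]; print('rails y',np.histogram(S[:,1],np.arange(-70,71,2.))[0])
    S=q[(Q[:,2]>84)&(Q[:,2]<95)];print('pin base',S.mean(0))
print(b2w(15,80))
go(670,20,130)
E
```

```text
tray ((535.5989990234375, -318.8894958496094), (120.52046203613281, 122.63642883300781), 5.614233493804932)
stage in base [[-140.5  -48.8]
 [ -25.2   49.1]]
block in base [[-143.7  -28.4]
 [-131.7   30. ]]
rails y [ 0  0  0 13 81 82 72 76  0  7  8  4  5  4  9  6  7  5  2  2  6  6  3  4
  4  6  4  2  5  5  2  4  5  5  3  2  6  5  2  5  5  1  4  5  4  6  3  2
  4  9  4  4  3  1  3  8  6  7  3  7 11 10 19 73 75 72 56  2  0  0]
pin base [30.09208722 20.48662125]
tray ((532.3857421875, -318.63916015625), (121.75313568115234, 121.04669189453125), 5.078304767608643)
stage in base [[-143.2  -49.2]
 [ -27.4   48.9]]
block in base [[-145.9  -32.3]
 [-134.2   26.9]]
rails y [  0   2  73 115  91  80  67  31  34  55  14   4   0   6   7   2   4   1
   2   1   0   0   0   0   0   0   1   1   1   1   0   1   0   0   1   0
   0   1   0   0   0   2   1   1   0   0   0   0   0   0   0   1   1   0
   1   0   0   1   0   0   2  37  35  42  41  44  21   7   1   0]
pin base [27.57545581 17.28075491]
[669.17396961  82.18765603]
1.0 [ 0.2331 -0.4978  0.1848] [[-0.0, 1.0, 0.004], [0.001, 0.004, -1.0], [-1.0, -0.0, -0.001]] [-0.1  0.3  0.2] 0.359
shift [  55.2  439.1 -515.9] tooly yaw 0.24
```

Request:
move_arm(rows=[[165,0,29,-34,0],[165,0,29,-34,0],[165,0,29,-34,0],[165,0,29,-34,0],[165,0,29,-34,0]])

```text
time: 1.5
tcp_pos: [0.3784, -0.3262, 0.1851]
tcp_rot: [1.211, 1.208, -1.211]
force: [0.8, -0.9, -0.4]
grip_width: 0.35
```

Request:
move_arm(rows=[[165,6,29,-34,0],[165,6,29,-34,0],[165,6,29,-34,0],[165,6,29,-34,0],[165,6,29,-34,0]])

```text
time: 2.0
tcp_pos: [0.523, -0.1556, 0.1549]
tcp_rot: [1.21, 1.209, -1.21]
force: [0.2, 0.0, -0.0]
grip_width: 0.35
```

Request:
move_arm(rows=[[165,5,29,-35,0],[165,5,29,-35,0],[165,5,29,-35,0],[165,5,29,-35,0],[165,5,29,-35,0]])

```text
time: 2.5
tcp_pos: [0.6675, 0.0199, 0.1297]
tcp_rot: [1.21, 1.209, -1.211]
force: [0.2, 0.2, -0.6]
grip_width: 0.349
```

Run:
```python
from h import *
go(669.5,19.5,62)
```

```text
2.5 [0.6675 0.0199 0.1297] [[-0.0, 1.0, -0.001], [-0.0, -0.001, -1.0], [-1.0, -0.0, 0.0]] [ 0.2  0.2 -0.6] 0.349
shift [67.7  2.1  0.4] tooly yaw -0.08
```

Request:
move_arm(rows=[[165,20,2,0,0],[165,20,0,0,0],[165,15,0,0,0],[165,13,0,0,0],[165,0,0,0,0]])

```text
time: 3.0
tcp_pos: [0.667, 0.018, 0.06]
tcp_rot: [1.207, 1.213, -1.211]
force: [-0.7, 0.0, 0.0]
grip_width: 0.352
```

Run:
```python
from h import *
obs()
# arc: tool pose follows circle; print constant per-row tool shift for step d (shift before turn)
H=b2w(15,80); o=bot.get_obs(); p=np.array(o['tcp_pos'][:2])*1000-H
print('rel hinge',p,np.hypot(*p),'base angle',np.arctan2(p[1],p[0])+np.pi/2-TH)
a,d=bot.get_image('side'); cv2.imwrite('pics/s1.png',cv2.resize(a[120:270,220:400],None,fx=3,fy=3))
```

```text
3.0 [0.667 0.018 0.06 ] [[-0.004, 1.0, 0.001], [0.001, 0.001, -1.0], [-1.0, -0.004, -0.001]] [-0.7  0.   0. ] 0.352
rel hinge [ -2.17166631 -64.18105257] 64.21778292034841 base angle 0.17387052115115803
```

View pics/s1.png

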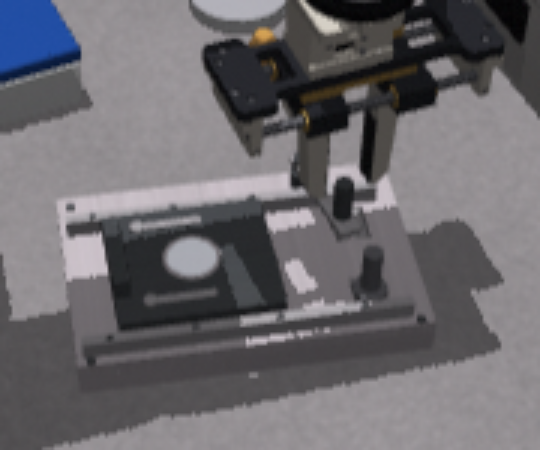

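The side view shows the pin at (343,182) in the crop, between the finger tips. I'll check it numerically with rays.

Run:
```python
from h import *
print('pin top side',onplane('side',[[334.3,180.7]],.089)*1000)
print('pin top, top cam',onplane('top',[[270.5,150.3]],.089)*1000)
print('plug knob top',onplane('side',[[344,203]],.072)*1000)
o=obs(); t=np.array(o['tcp_pos'])
print('tcp+-16 in crop', (proj('side',[t,t+[.016,0,0],t-[.016,0,0]])-[220,120])*3)
a,d=bot.get_image('side'); P=cloud('side',d)
Q=P[165:205,315:360].reshape(-1,3); print(Q[(Q[:,2]>.062)&(Q[:,2]<.09)][::12].round(3).tolist())
```

```text
pin top side [[669.65185459  20.65956153  89.        ]]
pin top, top cam [[672.14555259  20.69980901  89.        ]]
plug knob top [[669.23861476 -32.1988304   72.        ]]
3.05 [0.6679 0.0179 0.0614] [[-0.002, 1.0, 0.001], [0.0, 0.001, -1.0], [-1.0, -0.002, -0.0]] [-0.3 -0.1  0.9] 0.352
tcp+-16 in crop [[340.21533966 212.15944821]
 [360.30083441 206.42149866]
 [320.00128148 217.93411723]]
[[0.67, 0.027, 0.088], [0.667, 0.017, 0.089], [0.674, 0.015, 0.083], [0.669, 0.013, 0.08], [0.665, 0.014, 0.075], [0.665, 0.019, 0.064], [0.671, -0.029, 0.071], [0.672, -0.036, 0.072]]
```

Run:
```python
from h import *
a,d=bot.get_image('side'); P=cloud('side',d)
for n in('side','top'):
    a,d=bot.get_image(n); P=cloud(n,d); Q=P.reshape(-1,3)
    Q=Q[(abs(Q[:,0]-.668)<.06)&(abs(Q[:,1]-.018)<.03)&(Q[:,2]>.058)&(Q[:,2]<.13)]
    for lo in np.arange(.06,.12,.01):
        S=Q[(Q[:,2]>=lo)&(Q[:,2]<lo+.01)]; print(n,round(lo,2),len(S),[(round(x,3),round(y,3)) for x,y in S[::max(1,len(S)//8),:2]])
```

```text
side 0.06 20 [(np.float64(0.676), np.float64(0.017)), (np.float64(0.664), np.float64(0.017)), (np.float64(0.662), np.float64(0.018)), (np.float64(0.666), np.float64(0.016)), (np.float64(0.669), np.float64(0.013)), (np.float64(0.663), np.float64(0.02)), (np.float64(0.665), np.float64(0.014)), (np.float64(0.669), np.float64(0.012)), (np.float64(0.663), np.float64(0.015)), (np.float64(0.667), np.float64(0.012))]
side 0.07 21 [(np.float64(0.674), np.float64(0.015)), (np.float64(0.663), np.float64(0.016)), (np.float64(0.674), np.float64(0.014)), (np.float64(0.663), np.float64(0.016)), (np.float64(0.665), np.float64(0.011)), (np.float64(0.673), np.float64(0.016)), (np.float64(0.662), np.float64(0.018)), (np.float64(0.665), np.float64(0.015)), (np.float64(0.668), np.float64(0.012)), (np.float64(0.664), np.float64(0.013)), (np.float64(0.669), np.float64(0.012))]
side 0.08 37 [(np.float64(0.67), np.float64(0.027)), (np.float64(0.669), np.float64(0.025)), (np.float64(0.665), np.float64(0.023)), (np.float64(0.664), np.float64(0.019)), (np.float64(0.663), np.float64(0.017)), (np.float64(0.672), 
[... 759 characters left out ...]
07)), (np.float64(0.689), np.float64(0.006)), (np.float64(0.687), np.float64(0.007)), (np.float64(0.687), np.float64(0.01)), (np.float64(0.638), np.float64(0.016)), (np.float64(0.639), np.float64(0.007)), (np.float64(0.639), np.float64(0.007))]
side 0.11 68 [(np.float64(0.684), np.float64(0.022)), (np.float64(0.685), np.float64(0.01)), (np.float64(0.684), np.float64(0.012)), (np.float64(0.637), np.float64(0.024)), (np.float64(0.699), np.float64(0.008)), (np.float64(0.636), np.float64(0.016)), (np.float64(0.636), np.float64(0.011)), (np.float64(0.636), np.float64(0.012)), (np.float64(0.636), np.float64(0.007))]
top 0.06 0 []
top 0.07 0 []
top 0.08 0 []
top 0.09 0 []
top 0.1 0 []
top 0.11 0 []
```

Run:
```python
from h import *
a,d=bot.get_image('side'); P=cloud('side',d)
c=a[125:215,290:390]; c=cv2.convertScaleAbs(c,alpha=1.8,beta=20); cv2.imwrite('pics/s2.png',cv2.resize(c,None,fx=6,fy=6,interpolation=cv2.INTER_CUBIC))
for u,v in((326,170),(326,180),(326,186),(345,170),(345,178),(345,182),(345,186)): print(u,v,P[v,u].round(3))
o=obs(); t=np.array(o['tcp_pos']);print((proj('side',[t])-[290,125])*6)
```

```text
326 170 [0.642 0.007 0.143]
326 180 [0.643 0.006 0.114]
326 186 [0.662 0.043 0.055]
345 170 [0.686 0.007 0.127]
345 178 [0.687 0.006 0.105]
345 182 [0.712 0.051 0.042]
345 186 [0.713 0.049 0.03 ]
3.3 [0.6694 0.0179 0.0635] [[0.002, 1.0, 0.002], [-0.0, 0.002, -1.0], [-1.0, 0.002, 0.0]] [-0.8  0.6 -0.3] 0.352
[[264.4468866  389.22350298]]
```

View pics/s2.png

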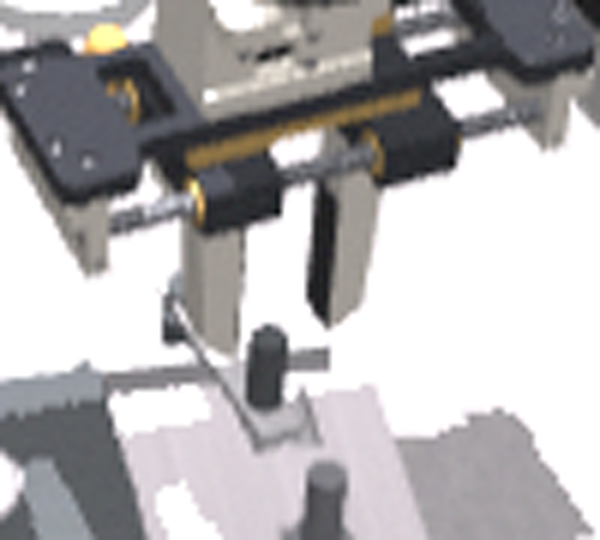

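The picture shows the finger tips (crop (330,325) and (235,350)) still above the pin top at (268,330), so the tips sit higher than the TCP reading. The jaws straddle the arm, so going lower is safe. I'll step down and measure tip height against the reading.

Request:
move_arm(rows=[[165,5,1,-1,0],[165,5,0,0,0],[165,5,0,0,0],[165,0,0,0,0],[165,0,0,0,0]])

```text
time: 3.8
tcp_pos: [0.6694, 0.0192, 0.0468]
tcp_rot: [1.207, 1.211, -1.207]
force: [0.0, 0.5, 0.8]
grip_width: 0.355
```

Run:
```python
from h import *
o=obs(); print(np.round(o['joints'],4),np.round(o['qd'],3))
a,d=bot.get_image('side'); cv2.imwrite('pics/s3.png',a); P=cloud('side',d)
for u in (324,326,328,345,347,349):
    col=P[150:200,u]; print(u,[(150+i,tuple((p*1000).round().astype(int))) for i,p in enumerate(col) if i%3==0 and 20<i<45])
obs()
```

```text
3.8 [0.6694 0.0192 0.0468] [[-0.001, 1.0, 0.003], [0.0, 0.003, -1.0], [-1.0, -0.001, -0.0]] [0.  0.5 0.8] 0.355
[-0.1375  0.5788  1.3938 -0.      1.1697 -0.1405] [-0.    -0.006 -0.008 -0.    -0.     0.002]
324 [(171, (np.int64(638), np.int64(9), np.int64(139))), (174, (np.int64(638), np.int64(8), np.int64(131))), (177, (np.int64(639), np.int64(9), np.int64(121))), (180, (np.int64(639), np.int64(8), np.int64(113))), (183, (np.int64(640), np.int64(8), np.int64(105))), (186, (np.int64(641), np.int64(10), np.int64(94))), (189, (np.int64(665), np.int64(58), np.int64(29))), (192, (np.int64(660), np.int64(48), np.int64(31)))]
326 [(171, (np.int64(642), np.int64(8), np.int64(138))), (174, (np.int64(642), np.int64(7), np.int64(131))), (177, (np.int64(643), np.int64(8), np.int64(121))), (180, (np.int64(643), np.int64(7), np.int64(113))), (183, (np.int64(644), np.int64(7), np.int64(104))), (186, (np.int64(645), np.int64(8), np.int64(94))), (189, (np.int64(646), np.int64(10), np.int64(82))), (192, (np.int64(664), np.int64(45), np.int64(32)))]
328 [(171, (np.int64(646), np.int64(7), np.int64(138)
[... 1040 characters left out ...]
nt64(30))), (186, (np.int64(717), np.int64(47), np.int64(30))), (189, (np.int64(713), np.int64(39), np.int64(29))), (192, (np.int64(707), np.int64(28), np.int64(33)))]
349 [(171, (np.int64(695), np.int64(6), np.int64(122))), (174, (np.int64(696), np.int64(8), np.int64(111))), (177, (np.int64(697), np.int64(7), np.int64(103))), (180, (np.int64(699), np.int64(10), np.int64(90))), (183, (np.int64(724), np.int64(52), np.int64(33))), (186, (np.int64(721), np.int64(45), np.int64(31))), (189, (np.int64(716), np.int64(35), np.int64(33))), (192, (np.int64(714), np.int64(30), np.int64(28)))]
3.85 [0.6696 0.0192 0.0471] [[-0.0, 1.0, 0.003], [0.0, 0.003, -1.0], [-1.0, -0.0, -0.0]] [ 0.1 -0.2 -0.9] 0.354
```

Tips sit about 31 mm above the reported TCP (tip z ≈ 78 mm at reading 47), so I'll use tip = reading + 31 from here. Going down to tip z ≈ 62, then swinging the keeper along its arc.

Request:
move_arm(rows=[[165,8,1,-2,0],[165,8,0,0,0],[165,0,0,0,0]])

```text
time: 4.15
tcp_pos: [0.6693, 0.0215, 0.0293]
tcp_rot: [1.206, 1.213, -1.209]
force: [-0.2, -0.0, 0.4]
grip_width: 0.351
```

Run:
```python
from h import *
o=obs(); H=b2w(15,80); p=np.array(o['tcp_pos'][:2])*1000-H
print('rel hinge',p,np.hypot(*p),np.arctan2(p[1],p[0])+np.pi/2-TH)
a,d=bot.get_image('side'); P=cloud('side',d)
for u in (326,328,345): print(u,[tuple(int(q) for q in (p*1000).round()) for i,p in enumerate(P[183:200,u])])
r=np.hypot(*p); da=.14; print('per row y,z', r*np.sin(da), r*(1-np.cos(da)))
```

```text
4.15 [0.6693 0.0215 0.0293] [[-0.003, 1.0, 0.003], [0.0, 0.003, -1.0], [-1.0, -0.003, -0.0]] [-0.2 -0.   0.4] 0.351
rel hinge [  0.16995383 -60.71511105] 60.71534891246387 0.21049337518834937
326 [(646, 12, 99), (645, 11, 97), (645, 10, 95), (645, 9, 93), (646, 11, 87), (646, 10, 85), (646, 11, 81), (647, 11, 78), (647, 12, 74), (645, 7, 76), (646, 8, 72), (647, 11, 66), (647, 10, 63), (660, 36, 29), (658, 32, 32), (657, 31, 30), (656, 26, 31)]
328 [(650, 11, 98), (650, 10, 97), (651, 11, 92), (649, 8, 93), (651, 12, 85), (652, 13, 80), (651, 10, 81), (651, 11, 77), (660, 29, 53), (660, 28, 50), (668, 43, 30), (667, 40, 30), (664, 36, 32), (664, 34, 31), (662, 31, 31), (661, 28, 31), (661, 27, 29)]
345 [(690, 10, 85), (691, 11, 80), (691, 11, 77), (691, 9, 76), (691, 9, 73), (691, 9, 70), (708, 40, 31), (706, 36, 32), (705, 33, 32), (704, 31, 31), (702, 27, 32), (703, 27, 29), (700, 23, 30), (699, 21, 30), (697, 17, 31), (696, 14, 31), (694, 10, 33)]
per row y,z 8.472408893956764 0.5940392037106054
```

Request:
move_arm(rows=[[165,0,8.7,-0.6,-0.144],[165,0,8.7,-0.6,-0.144],[165,0,8.7,-0.6,-0.144],[165,0,8.7,-0.6,-0.144],[165,0,8.7,-0.6,-0.144]])

```text
time: 4.7
tcp_pos: [0.7104, 0.0362, 0.0311]
tcp_rot: [0.657, 1.47, -0.658]
force: [-1.6, -0.7, 0.0]
grip_width: 0.352
```

Request:
move_arm(rows=[[165,0,8.7,-0.6,-0.144],[165,0,8.7,-0.6,-0.144],[165,0,8.7,-0.6,-0.144],[165,0,8.7,-0.6,-0.144],[165,0,8.7,-0.6,-0.144]])

```text
time: 5.2
tcp_pos: [0.731, 0.0735, 0.0311]
tcp_rot: [0.095, 1.569, -0.097]
force: [-0.5, -0.7, -0.6]
grip_width: 0.352
```

Run:
```python
from h import *
o=obs(); H=b2w(15,80); p=np.array(o['tcp_pos'][:2])*1000-H
print('rel hinge',p,np.hypot(*p),np.arctan2(p[1],p[0])+np.pi/2-TH)
a,d=bot.get_image('side'); P=cloud('side',d); cv2.imwrite('pics/s4.png',cv2.resize(a[110:250,230:400],None,fx=4,fy=4))
```

```text
5.2 [0.731  0.0735 0.0311] [[-0.0, 0.122, 0.993], [-0.001, 0.993, -0.122], [-1.0, -0.001, 0.0]] [-0.5 -0.7 -0.6] 0.352
rel hinge [61.80475555 -8.669598  ] 62.40985289643953 1.6391258798160315
```

View pics/s4.png

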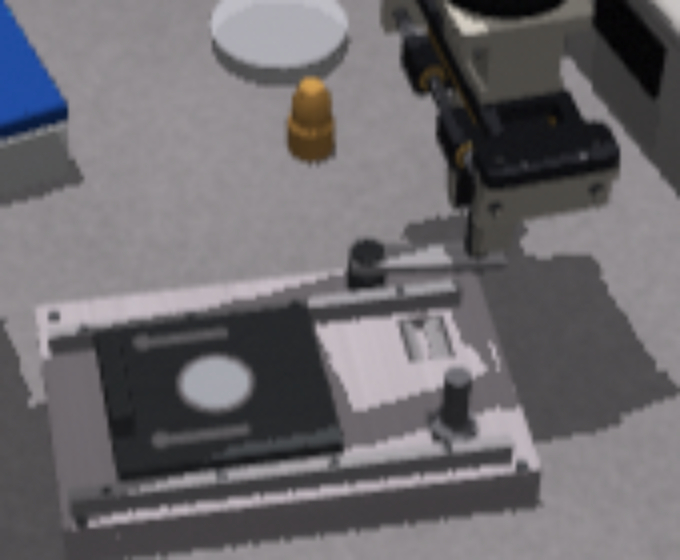

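The keeper now points along +x, clear of the path (pivot at crop (368,250), arm running right to about (500,265)). Raise and go to the plug.

Request:
move_arm(rows=[[165,-5,-1,0,0],[165,-35,0,0,0],[120,-35,0,0,0.086],[120,0,0,0,0]])

```text
time: 5.65
tcp_pos: [0.7344, 0.0722, 0.1136]
tcp_rot: [0.173, 1.553, -0.172]
force: [-0.4, -0.3, 0.5]
grip_width: 0.475
```

Run:
```python
from h import *
go(669.5,-34,70)
a,d=bot.get_image('side'); P=cloud('side',d)
Q=P.reshape(-1,3)*1000; c,s=np.cos(TH),np.sin(TH); q=(Q[:,:2]-B0)@np.array([[c,-s],[s,c]])
S=q[(Q[:,2]>84)&(Q[:,2]<95)&(q[:,0]<110)&(q[:,1]>30)];print('pin base',len(S),S.mean(0),S.min(0),S.max(0))
```

```text
5.65 [0.7344 0.0722 0.1136] [[0.011, 0.218, 0.976], [-0.001, 0.976, -0.218], [-1.0, 0.002, 0.011]] [-0.4 -0.3  0.5] 0.475
shift [  42.9 -117.9  -40.6] tooly yaw 77.39
pin base 1291 [-184.12557269  588.59505224] [-393.75840953   65.69425512] [109.40239892 924.51947056]
```

Request:
move_arm(rows=[[120,0,-39,-13.5,0],[120,0,-39,-13.5,0],[120,0,-39,-13.5,0],[120,0,0,0,0]])

```text
time: 6.1
tcp_pos: [0.6629, -0.0374, 0.1051]
tcp_rot: [0.172, 1.568, -0.174]
force: [0.1, -0.1, 0.2]
grip_width: 0.528
```

Run:
```python
from h import *
go(669.5,-34,18)
a,d=bot.get_image('side'); P=cloud('side',d); Q=P.reshape(-1,3)*1000
c,s=np.cos(TH),np.sin(TH); q=(Q[:,:2]-B0)@np.array([[c,-s],[s,c]])
for lo,hi,x0,x1,y0,y1 in((84,95,15,110,50,110),(64,74,20,60,-60,-10)):
    S=q[(Q[:,2]>lo)&(Q[:,2]<hi)&(q[:,0]>x0)&(q[:,0]<x1)&(q[:,1]>y0)&(q[:,1]<y1)];print('pin/knob base',len(S),S.mean(0) if len(S) else '')
# fingers
S=(Q[:,2]>95)&(Q[:,2]<130)&(abs(q[:,0]-40)<40)&(abs(q[:,1]+34)<60); print('finger base xy range',q[S].min(0),q[S].max(0)); print(Q[S][:,2].min())
```

```text
6.1 [ 0.6629 -0.0374  0.1051] [[-0.004, 0.218, 0.976], [-0.001, 0.976, -0.218], [-1.0, -0.002, -0.004]] [ 0.1 -0.1  0.2] 0.528
shift [87.1  4.9  6. ] tooly yaw 77.39
pin/knob base 0 
pin/knob base 37 [ 37.65433017 -36.86611675]Traceback (most recent call last):
  File "<stdin>", line 8, in <module>
    return umr_minimum(a, axis, None, out, keepdims, initial, where)
ValueError: zero-size array to reduction operation minimum which has no identity
```

Request:
move_arm(rows=[[120,22,4,6,0],[120,22,0,0,0],[120,18,0,0,0],[120,0,0,0,0]])

```text
time: 6.55
tcp_pos: [0.6705, -0.0287, 0.0403]
tcp_rot: [0.169, 1.571, -0.167]
force: [0.3, 0.1, 0.3]
grip_width: 0.532
```

Run:
```python
from h import *
go(669.5,-34,18)
a,d=bot.get_image('side'); P=cloud('side',d); Q=P.reshape(-1,3)*1000
cv2.imwrite('pics/s5.png',cv2.resize(a[130:240,290:400],None,fx=5,fy=5))
c,s=np.cos(TH),np.sin(TH); q=(Q[:,:2]-B0)@np.array([[c,-s],[s,c]])
S=(Q[:,2]>60)&(Q[:,2]<110)&(abs(q[:,0]-40)<30)&(q[:,1]<30)&(q[:,1]>-90)
for lo in range(60,110,6):
    T=S&(Q[:,2]>=lo)&(Q[:,2]<lo+6); print(lo,T.sum(), q[T].min(0).round() if T.any() else '', q[T].max(0).round() if T.any() else '')
```

```text
6.55 [ 0.6705 -0.0287  0.0403] [[-0.007, 0.213, 0.977], [0.002, 0.977, -0.213], [-1.0, 0.0, -0.007]] [0.3 0.1 0.3] 0.532
shift [22.3 -5.4  0.2] tooly yaw 77.73
60 5 [ 32. -41.] [ 33. -35.]
66 2 [ 31. -41.] [ 33. -37.]
72 4 [ 30. -40.] [34. -3.]
78 4 [ 29. -68.] [ 44. -62.]
84 21 [ 28. -72.] [ 46. -58.]
90 19 [ 29. -73.] [ 47. -57.]
96 19 [ 29. -74.] [ 47. -62.]
102 14 [ 30. -73.] [ 46. -69.]
108 1 [ 31. -73.] [ 31. -73.]
```

View pics/s5.png

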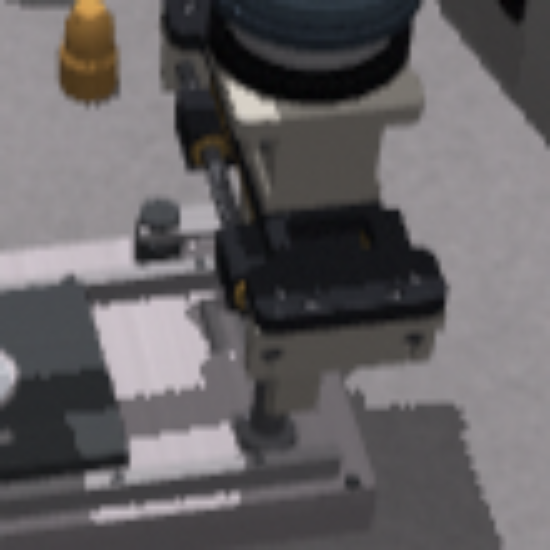

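The plug's knob at crop (265,400) is right behind the near finger, and depth puts the jaw centre at about base (38, −33). Descend and close.

Request:
move_arm(rows=[[120,12,-2,0,0],[120,12,0,0,0],[120,0,0,0,0],[255,0,0,0,0],[255,0,0,0,0]])

```text
time: 7.1
tcp_pos: [0.6729, -0.0323, 0.0208]
tcp_rot: [0.168, 1.563, -0.168]
force: [0.4, 0.8, -0.5]
grip_width: 0.405
```

Request:
move_arm(rows=[[255,0,0,0,0],[255,0,0,0,0],[255,0,0,0,0],[255,0,0,0,0]])

```text
time: 7.5
tcp_pos: [0.6726, -0.0322, 0.0205]
tcp_rot: [0.168, 1.564, -0.168]
force: [0.5, 0.0, 1.2]
grip_width: 0.145
```

Held (13.5 mm opening). Lift.

Request:
move_arm(rows=[[255,-10,0,0,0],[255,-25,0,0,0],[255,-30,0,0,0],[255,-30,0,0,0],[255,0,0,0,0]])

```text
time: 8.0
tcp_pos: [0.6759, -0.0328, 0.1214]
tcp_rot: [0.167, 1.554, -0.168]
force: [-0.0, -0.8, -0.3]
grip_width: 0.141
```

Run:
```python
from h import *
go(537,-315,115)
a,d=bot.get_image('side'); P=cloud('side',d); Q=P.reshape(-1,3)*1000
cv2.imwrite('pics/s6.png',cv2.resize(a[110:240,270:400],None,fx=4,fy=4))
o=bot.get_obs(); t=np.array(o['tcp_pos'])*1000
S=Q[(abs(Q[:,:2]-t[:2]-[-3,-3])<35).all(1)&(Q[:,2]>90)&(Q[:,2]<200)]
for lo in range(90,200,8):
    T=S[(S[:,2]>=lo)&(S[:,2]<lo+8)]; print(lo,len(T), T[:,:2].min(0).round() if len(T) else '', T[:,:2].max(0).round() if len(T) else '')
```

```text
8.0 [ 0.6759 -0.0328  0.1214] [[0.01, 0.212, 0.977], [-0.002, 0.977, -0.212], [-1.0, 0.0, 0.01]] [-0.  -0.8 -0.3] 0.141
shift [   5.6 -305.3  -75.9] tooly yaw 77.76
90 0  
98 0  
106 0  
114 0  
122 0  
130 61 [658. -48.] [683. -22.]
138 26 [661. -47.] [679. -27.]
146 13 [664. -42.] [675. -33.]
154 5 [662. -47.] [665. -35.]
162 23 [660. -57.] [678. -15.]
170 21 [661. -59.] [679. -14.]
178 1 [667. -19.] [667. -19.]
186 0  
194 0
```

View pics/s6.png

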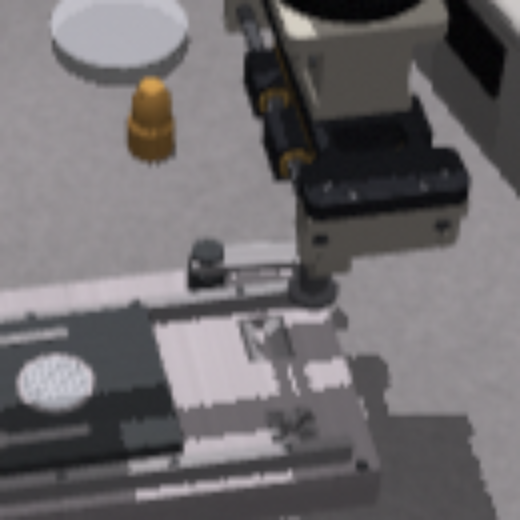

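The plug is in the jaws (flange at crop (313,290)), and the empty cone and groove are visible at (293,428) and (268,345). Carry it to the tray.

Request:
move_arm(rows=[[255,0,-43,-10.5,0],[255,0,-43,-10.5,0],[255,0,-43,-10.5,0],[255,0,-43,-10.5,0],[255,0,-43,-10.5,0]])

```text
time: 8.55
tcp_pos: [0.5737, -0.2319, 0.1138]
tcp_rot: [0.169, 1.567, -0.167]
force: [-0.0, -0.9, -0.8]
grip_width: 0.139
```

Request:
move_arm(rows=[[255,0,-43,-10.5,0],[255,0,-43,-10.5,0],[255,20,0,0,0],[255,30,0,0,0],[255,20,0,0,0]])

```text
time: 9.05
tcp_pos: [0.5348, -0.3102, 0.0422]
tcp_rot: [0.171, 1.568, -0.167]
force: [0.6, -0.3, -0.2]
grip_width: 0.141
```

Run:
```python
from h import *
go(538,-316,3)
a,d=bot.get_image('side'); P=cloud('side',d); Q=P.reshape(-1,3)*1000
cv2.imwrite('pics/s7.png',a)
o=bot.get_obs(); t=np.array(o['tcp_pos'])*1000
S=Q[(abs(Q[:,:2]-t[:2]-[-3,-3])<35).all(1)&(Q[:,2]>10)&(Q[:,2]<150)]
for lo in range(10,110,6):
    T=S[(S[:,2]>=lo)&(S[:,2]<lo+6)]; print(lo,len(T), T[:,:2].min(0).round() if len(T) else '', T[:,:2].max(0).round() if len(T) else '')
```

```text
9.05 [ 0.5348 -0.3102  0.0422] [[-0.003, 0.214, 0.977], [0.003, 0.977, -0.214], [-1.0, 0.002, -0.004]] [ 0.6 -0.3 -0.2] 0.141
shift [39.2 -5.1  4.5] tooly yaw 77.67
10 0  
16 0  
22 0  
28 0  
34 0  
40 0  
46 0  
52 11 [ 518. -317.] [ 523. -304.]
58 5 [ 519. -312.] [ 522. -304.]
64 0  
70 0  
76 0  
82 0  
88 2 [ 526. -309.] [ 527. -308.]
94 3 [ 523. -320.] [ 527. -310.]
100 3 [ 522. -322.] [ 524. -317.]
106 4 [ 521. -326.] [ 522. -319.]
```

Request:
move_arm(rows=[[255,15,-5,4,0],[255,15,0,0,0],[255,8,0,0,0],[255,0,0,0,0],[120,0,0,0,0]])

```text
time: 9.6
tcp_pos: [0.5401, -0.3167, 0.0077]
tcp_rot: [0.167, 1.564, -0.168]
force: [0.6, -0.1, -0.4]
grip_width: 0.191
```

Request:
move_arm(rows=[[120,0,0,0,0],[120,0,0,0,0],[120,0,0,0,0],[120,0,0,0,0],[120,0,0,0,0]])

```text
time: 10.1
tcp_pos: [0.5397, -0.3165, 0.0075]
tcp_rot: [0.168, 1.564, -0.168]
force: [-0.5, -0.3, -0.5]
grip_width: 0.525
```

Request:
move_arm(rows=[[120,-10,0,0,0],[120,-30,0,0,0],[120,-40,0,0,0],[120,-40,0,0,0],[120,0,0,0,0]])

```text
time: 10.6
tcp_pos: [0.543, -0.3192, 0.1349]
tcp_rot: [0.162, 1.554, -0.173]
force: [1.3, -0.2, -0.1]
grip_width: 0.526
```

Run:
```python
from h import *
a,d=bot.get_image('side'); a2,d2=bot.get_image('top')
go(*b2w(-165,0),120)
cv2.imwrite('pics/m8.png',np.hstack([cv2.resize(a[290:410,270:400],(520,480)),cv2.resize(a2[180:250,383:448],(260,280)) if 0 else cv2.copyMakeBorder(cv2.resize(a2[180:250,380:450],(280,280)),0,200,0,0,0)]))
```

```text
10.7 [ 0.5403 -0.317   0.1291] [[0.002, 0.212, 0.977], [-0.002, 0.977, -0.212], [-1.0, -0.002, 0.003]] [ 0.   0.2 -1.2] 0.526
shift [   8.1  336.4 -138.3] tooly yaw 77.75
```

View pics/m8.png

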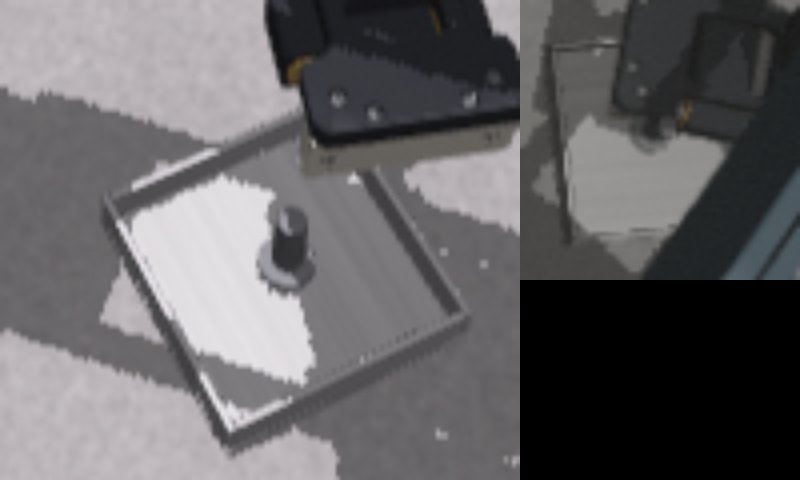

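The plug stands upright on its pin near the tray centre (left panel (288,265)). It should lie, so I'll measure it and tip it over gently.

Run:
```python
from h import *
a,d=bot.get_image('side'); P=cloud('side',d)*1000
Q=P[325:375,325:360].reshape(-1,3)
for lo,hi in((8,17),(20,40),(40,60)):
    S=Q[(Q[:,2]>lo)&(Q[:,2]<hi)]; print(lo,len(S),S.mean(0).round(1),S.max(0).round(1))
obs()
```

```text
8 155 [ 536.1 -308.5   12.5] [ 581.4 -260.    17. ]
20 66 [ 533.9 -300.1   27.9] [ 548.1 -259.9   39.5]
40 70 [ 534.5 -319.5   49.6] [ 541.5 -312.2   54.5]
10.75 [ 0.5394 -0.3162  0.1273] [[-0.0, 0.212, 0.977], [0.0, 0.977, -0.212], [-1.0, 0.0, -0.0]] [ 0.1  0.4 -1.2] 0.53
```

Request:
move_arm(rows=[[120,40,0,0,0],[120,40,0,0,0],[120,25,0,0,0],[120,14,0,0,0],[120,0,0,0,0]])

```text
time: 11.25
tcp_pos: [0.5375, -0.3147, 0.0049]
tcp_rot: [0.171, 1.57, -0.165]
force: [0.0, 0.4, -0.1]
grip_width: 0.53
```

Request:
move_arm(rows=[[120,0,10,0,0],[120,0,7,0,0],[120,0,6,0,0],[120,0,6,0,0],[120,0,-10,0,0]])

```text
time: 11.75
tcp_pos: [0.5443, -0.2961, 0.009]
tcp_rot: [0.166, 1.564, -0.166]
force: [-0.9, -0.4, -0.1]
grip_width: 0.527
```

Request:
move_arm(rows=[[120,-20,0,0,0],[120,-40,0,0,0],[120,-40,0,0,0],[200,-20,0,0,0],[200,0,0,0,0]])

```text
time: 12.25
tcp_pos: [0.5457, -0.3004, 0.1327]
tcp_rot: [0.164, 1.557, -0.172]
force: [0.2, 0.1, -0.8]
grip_width: 0.405
```

Run:
```python
from h import *
a,d=bot.get_image('side'); P=cloud('side',d)*1000
cv2.imwrite('pics/m9.png',cv2.resize(a[290:410,270:400],(520,480)))
Q=P.reshape(-1,3); S=Q[(abs(Q[:,:2]-[534,-319])<50).all(1)&(Q[:,2]>8)&(Q[:,2]<60)]; print(len(S),S.mean(0),S.min(0),S.max(0))
go(*b2w(-165,0),110)
```

```text
294 [ 546.7756811  -305.96366308   17.45729534] [ 484.57708879 -368.80274055    8.00092751] [ 583.95654954 -269.01948486   32.10611386]
12.3 [ 0.5445 -0.2994  0.1301] [[0.003, 0.212, 0.977], [-0.003, 0.977, -0.212], [-1.0, -0.002, 0.004]] [-0.5 -0.3 -0.1] 0.363
shift [  18.9  318.3 -138.8] tooly yaw 77.73
```

View pics/m9.png

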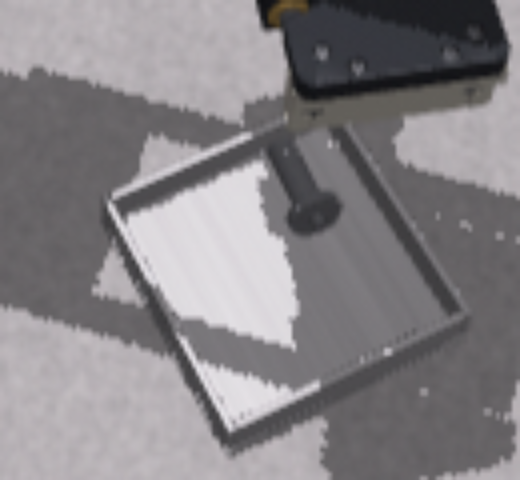

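The plug now lies in the tray (flange at (313,212), knob pointing to (280,145)). Next, move behind the push block.

Request:
move_arm(rows=[[200,0,40,-17.6,0],[200,0,40,-17.6,0],[200,0,40,-17.6,0],[200,0,40,-17.6,0],[200,0,40,-17.6,0]])

```text
time: 12.8
tcp_pos: [0.4983, -0.0822, 0.1264]
tcp_rot: [0.169, 1.567, -0.168]
force: [0.3, 0.4, 0.8]
grip_width: 0.217
```

Request:
move_arm(rows=[[200,0,40,-17.6,0],[200,0,40,-17.6,0],[200,0,40,-17.6,0],[200,40,0,0,0],[200,0,0,0,0]])

```text
time: 13.3
tcp_pos: [0.4691, 0.0463, 0.0836]
tcp_rot: [0.166, 1.575, -0.166]
force: [-0.7, 0.6, -0.3]
grip_width: 0.218
```

```bash
cat >> h.py <<'E'
def inb(Q):
    c,s=np.cos(TH),np.sin(TH); return (Q[:,:2]-B0)@np.array([[c,-s],[s,c]])
def stage():
    a,d=bot.get_image('side'); Q=cloud('side',d).reshape(-1,3)*1000; q=inb(Q)
    o=bot.get_obs(); t=inb(np.array([o['tcp_pos']])*1000)[0]; print('tcp base',t.round(1),round(o['tcp_pos'][2]*1000,1),np.round(o['force'],1))
    S=(abs(q[:,1])<80)&(abs(q[:,0]-t[0])<25)&(Q[:,2]>56+18)&(Q[:,2]<130); print('finger',[ (lo,q[S&(Q[:,2]>lo)&(Q[:,2]<lo+10)].min(0).round().tolist(),q[S&(Q[:,2]>lo)&(Q[:,2]<lo+10)].max(0).round().tolist()) for lo in range(74,124,10) if (S&(Q[:,2]>lo)&(Q[:,2]<lo+10)).sum()>2], Q[S,2].min() if S.any() else '')
    g=a.max(2).ravel(); M=(abs(q[:,1])<46)&(q[:,0]>-150)&(q[:,0]<80)
    for lo,hi in((35,58),):
        for yy in (-40,-20,0,20,40):
            T=M&(Q[:,2]>lo)&(Q[:,2]<hi)&(abs(q[:,1]-yy)<4); print('y',yy,'front x',np.percentile(q[T,0],99).round(1),'z med',np.median(Q[T,2]).round(1), T.sum())
    return a
E
python3 - <<'E'
from h import *
stage(); w=b2w(-170,0); go(w[0]+3,w[1]+2,8)
E
```

```text
tcp base [-171.5    2.9] 85.6 [-0.1 -0.   1. ]
finger [] 126.45814674791555
y -40 front x -26.4 z med 50.7 170
y -20 front x -26.8 z med 50.8 151
y 0 front x 12.9 z med 50.9 132
y 20 front x -28.3 z med 50.4 117
y 40 front x -29.1 z med 51.1 109
13.35 [0.4708 0.0452 0.0856] [[-0.008, 0.211, 0.977], [0.001, 0.977, -0.211], [-1.0, -0.001, -0.007]] [-0.1 -0.   1. ] 0.213
shift [77.6 -0.3  4.6] tooly yaw 77.82
```

Request:
move_arm(rows=[[200,30,0,0,0],[200,20,0,0,0],[200,10,0,0,0],[200,0,0,0,0]])

```text
time: 13.75
tcp_pos: [0.4734, 0.0438, 0.0276]
tcp_rot: [0.169, 1.567, -0.169]
force: [-0.8, 0.1, -1.1]
grip_width: 0.218
```

Run:
```python
from h import *
a,d=bot.get_image('side'); Q=cloud('side',d).reshape(-1,3)*1000; q=inb(Q)
o=obs(); t=inb(np.array([o['tcp_pos']])*1000)[0]; print(t)
S=(q[:,0]>-190)&(q[:,0]<-150)&(abs(q[:,1])<60)
for lo in range(26,130,6):
    T=S&(Q[:,2]>=lo)&(Q[:,2]<lo+6); print(lo,T.sum(), q[T].min(0).round() if T.any() else '', q[T].max(0).round() if T.any() else '')
cv2.imwrite('pics/s10.png',cv2.resize(a[130:260,200:360],(800,650))[:600])
```

```text
13.8 [0.4742 0.0439 0.0284] [[-0.001, 0.213, 0.977], [0.0, 0.977, -0.213], [-1.0, -0.0, -0.001]] [ 0.2  0.3 -0. ] 0.22
[-167.88769095    2.34213276]
26 215 [-177.  -59.] [-150.   18.]
32 55 [-177.  -58.] [-150.   15.]
38 7 [-169.  -60.] [-155.  -54.]
44 11 [-171.  -60.] [-150.  -56.]
50 0  
56 0  
62 0  
68 7 [-178.  -26.] [-162.  -23.]
74 15 [-178.  -28.] [-161.  -24.]
80 1 [-165.  -26.] [-165.  -26.]
86 0  
92 0  
98 0  
104 0  
110 0  
116 0  
122 0  
128 0
```

Request:
move_arm(rows=[[200,12,0,0,0],[200,11,0,0,0],[200,0,0,6,0],[200,0,0,6,0],[200,0,0,3,0]])

```text
time: 14.3
tcp_pos: [0.4897, 0.0413, 0.0058]
tcp_rot: [0.168, 1.564, -0.168]
force: [-2.2, 1.7, 0.7]
grip_width: 0.219
```

Request:
move_arm(rows=[[200,0,0,5,0],[200,0,0,5,0],[200,0,0,5,0],[200,0,0,5,0],[200,0,0,5,0]])

```text
time: 14.8
tcp_pos: [0.5134, 0.0362, 0.0053]
tcp_rot: [0.168, 1.564, -0.168]
force: [-2.9, 0.5, 2.0]
grip_width: 0.215
```

Run:
```python
from h import *
stage(); obs()
```

```text
tcp base [-126.5    2.8] 5.4 [ 0.9 -0.2  0.3]
finger [] 
y -40 front x -2.3 z med 50.5 173
y -20 front x -1.8 z med 50.4 131
y 0 front x -1.0 z med 50.8 104
y 20 front x -1.8 z med 50.5 96
y 40 front x -0.3 z med 50.4 92
14.85 [0.5148 0.0358 0.0054] [[0.002, 0.212, 0.977], [-0.0, 0.977, -0.212], [-1.0, 0.0, 0.002]] [ 0.9 -0.2  0.3] 0.213
```

Request:
move_arm(rows=[[200,0,0,5,0],[200,0,0,5,0],[200,0,0,5,0],[200,0,0,5,0],[200,0,0,5,0]])

```text
time: 15.35
tcp_pos: [0.5379, 0.0308, 0.0052]
tcp_rot: [0.168, 1.564, -0.168]
force: [-2.3, 0.3, 1.0]
grip_width: 0.217
```

Request:
move_arm(rows=[[200,0,0,5,0],[200,0,0,5,0],[200,0,0,4,0],[200,0,0,4,0],[200,0,0,0,0]])

```text
time: 15.85
tcp_pos: [0.5565, 0.0267, 0.0054]
tcp_rot: [0.168, 1.562, -0.168]
force: [-0.2, -0.3, -0.0]
grip_width: 0.214
```

Run:
```python
from h import *
stage(); obs()
```

```text
tcp base [-84.4   2.5] 5.4 [-1.2  0.5  0. ]
finger [] 
y -40 front x 44.6 z med 47.6 182
y -20 front x 46.5 z med 48.3 147
y 0 front x 45.6 z med 49.4 99
y 20 front x 46.0 z med 49.3 89
y 40 front x 46.4 z med 48.6 77
15.9 [0.5559 0.0269 0.0054] [[0.001, 0.212, 0.977], [-0.0, 0.977, -0.212], [-1.0, 0.0, 0.001]] [-1.2  0.5  0. ] 0.215
```

Request:
move_arm(rows=[[200,0,0,3,0],[200,0,0,3,0],[200,0,0,3,0],[200,0,0,2,0],[200,0,0,0,0]])

```text
time: 16.4
tcp_pos: [0.5665, 0.0246, 0.0053]
tcp_rot: [0.168, 1.563, -0.168]
force: [0.0, 0.0, 0.4]
grip_width: 0.214
```

Run:
```python
from h import *
stage(); obs()
```

```text
tcp base [-74.    2.5] 5.3 [ 0.1  0.  -0.2]
finger [] 128.67880702085733
y -40 front x 56.2 z med 44.8 176
y -20 front x 55.9 z med 45.0 138
y 0 front x 56.5 z med 44.9 96
y 20 front x 59.6 z med 44.8 92
y 40 front x 56.5 z med 44.7 82
16.45 [0.5661 0.0247 0.0053] [[0.0, 0.212, 0.977], [-0.0, 0.977, -0.212], [-1.0, -0.0, 0.0]] [ 0.1  0.  -0.2] 0.216
```

Height fell to about 44.8 mm evenly across the plate, which is the seated value. I'll probe with a gentle extra push to see whether it resists.

Request:
move_arm(rows=[[200,0,0,1,0],[200,0,0,1,0]])

```text
time: 16.65
tcp_pos: [0.5678, 0.0244, 0.0052]
tcp_rot: [0.168, 1.564, -0.168]
force: [0.3, 0.4, -0.1]
grip_width: 0.217
```

Request:
move_arm(rows=[[200,0,0,1,0],[200,0,0,1,0]])

```text
time: 16.85
tcp_pos: [0.5698, 0.0239, 0.0053]
tcp_rot: [0.168, 1.564, -0.168]
force: [-1.6, 0.3, 1.0]
grip_width: 0.218
```

Run:
```python
from h import *
stage(); obs()
```

```text
tcp base [-70.2   2.5] 5.3 [-0.5 -0.1 -0.2]
finger [] 
y -40 front x 56.1 z med 45.2 173
y -20 front x 56.0 z med 44.8 135
y 0 front x 56.5 z med 45.2 95
y 20 front x 56.9 z med 44.6 91
y 40 front x 56.3 z med 45.3 76
16.9 [0.5698 0.0239 0.0053] [[-0.0, 0.212, 0.977], [0.0, 0.977, -0.212], [-1.0, 0.0, -0.0]] [-0.5 -0.1 -0.2] 0.217
```

Request:
move_arm(rows=[[200,0,0,1,0],[200,0,0,1,0]])

```text
time: 17.1
tcp_pos: [0.5698, 0.024, 0.005]
tcp_rot: [0.168, 1.568, -0.167]
force: [-7.4, 1.8, 5.2]
grip_width: 0.213
```

Request:
move_arm(rows=[[200,0,0,1,0],[200,0,0,0,0]])

```text
time: 17.3
tcp_pos: [0.5698, 0.0241, 0.0049]
tcp_rot: [0.168, 1.57, -0.167]
force: [-7.6, 1.0, 4.9]
grip_width: 0.215
```

Request:
move_arm(rows=[[200,0,0,1,0],[200,0,0,0,0]])

```text
time: 17.5
tcp_pos: [0.57, 0.024, 0.0048]
tcp_rot: [0.168, 1.571, -0.167]
force: [-9.2, 1.9, 6.4]
grip_width: 0.216
```

It stops firmly at about 9 N. Back off, rise and inspect the seating.

Request:
move_arm(rows=[[200,0,0,-8,0],[200,0,0,-14,0],[200,-30,0,0,0],[200,-50,0,0,0],[170,-40,0,0,0]])

```text
time: 18.0
tcp_pos: [0.5526, 0.0276, 0.1273]
tcp_rot: [0.168, 1.563, -0.168]
force: [1.1, -1.1, -0.7]
grip_width: 0.261
```

Run:
```python
from h import *
a=stage(); cv2.imwrite('pics/s11.png',cv2.resize(a[140:260,225:385],(800,600)))
a,d=bot.get_image('side'); Q=cloud('side',d).reshape(-1,3)*1000; q=inb(Q); g=a.max(2).ravel()
M=(Q[:,2]>41)&(Q[:,2]<49)&(g<80)&(q[:,0]>-50)&(q[:,0]<58)&(abs(q[:,1])<50)
A=np.c_[q[M],np.ones(M.sum())]; print('plane tilt (mm/mm), z0',np.linalg.lstsq(A,Q[M,2],rcond=None)[0],M.sum())
S=(Q[:,2]>57)&(Q[:,2]<68)&(abs(q[:,1])<45)&(q[:,0]<0)&(q[:,0]>-90); print('block',np.percentile(q[S],[1,99],axis=0),np.median(Q[S,2]),S.sum())
for lo,x0,x1 in((84,15,110),):
    S=(Q[:,2]>84)&(Q[:,2]<95)&(q[:,0]>x0)&(q[:,0]<x1)&(q[:,1]>50)&(q[:,1]<110);print('pin',S.sum(),q[S].mean(0))
```

```text
tcp base [-83.5   2.9] 134.4 [2.2 0.1 4.8]
finger [] 
y -40 front x 56.4 z med 44.9 161
y -20 front x 55.6 z med 45.2 143
y 0 front x 55.7 z med 44.8 132
y 20 front x 56.5 z med 44.7 129
y 40 front x 57.9 z med 44.8 111
plane tilt (mm/mm), z0 [-1.61441696e-03  8.25675176e-04  4.47239302e+01] 1148
block [[-62.38398946 -32.29072663]
 [-50.23530024  29.55397297]] 62.25190105415612 129
pin 29 [73.95633594 71.98661762]
```

View pics/s11.png

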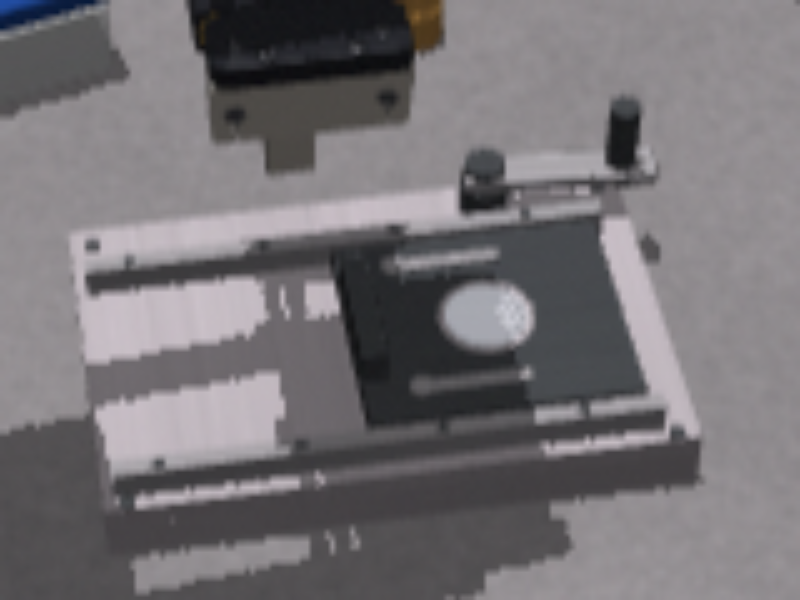

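The stage top is seated: the plate is flat (tilt < 0.002), top at 44.7 mm, block at x −62…−50. The keeper pin is at crop (625,103). Now cage the pin.

Run:
```python
from h import *
go(730,65.5,110); print('pin ray',onplane('side',[[350,160.6]],.089)*1000, b2w(76.8,75))
```

```text
18.1 [0.5569 0.0271 0.1317] [[0.013, 0.212, 0.977], [-0.002, 0.977, -0.212], [-1.0, 0.001, 0.013]] [ 0.7 -1.1  0.1] 0.317
shift [ 23.9  74.3 160.7] tooly yaw 77.75
pin ray [[728.16105701  65.81813866  89.        ]] [728.61480396  64.55169244]
```

Request:
move_arm(rows=[[165,0,18.5,40,0],[165,0,18.5,40,0],[165,0,18.5,40,0],[165,0,18.5,40,0],[165,0,0,0,-0.09]])

```text
time: 18.6
tcp_pos: [0.7282, 0.067, 0.1212]
tcp_rot: [0.096, 1.569, -0.095]
force: [0.4, 0.3, 0.0]
grip_width: 0.353
```

Run:
```python
from h import *
go(730,65.5,30)
```

```text
18.6 [0.7282 0.067  0.1212] [[-0.0, 0.122, 0.993], [0.001, 0.993, -0.122], [-1.0, 0.001, -0.0]] [0.4 0.3 0. ] 0.353
shift [91.2 -1.3  2. ] tooly yaw 83.01
```

Request:
move_arm(rows=[[165,20,-1,2,0],[165,20,0,0,0],[165,20,0,0,0],[165,0,0,0,0],[165,0,0,0,0]])

```text
time: 19.1
tcp_pos: [0.7258, 0.0648, 0.0645]
tcp_rot: [0.097, 1.57, -0.097]
force: [0.1, -0.3, -0.8]
grip_width: 0.352
```

Run:
```python
from h import *
go(730,65.5,30)
a,d=bot.get_image('side'); Q=cloud('side',d).reshape(-1,3)*1000
S=(abs(Q[:,0]-728)<25)&(abs(Q[:,1]-65)<50)
for lo in range(56,120,6):
    T=S&(Q[:,2]>=lo)&(Q[:,2]<lo+6); print(lo,T.sum(), Q[T].min(0).round() if T.any() else '', Q[T].max(0).round() if T.any() else '')
```

```text
19.1 [0.7258 0.0648 0.0645] [[-0.001, 0.124, 0.992], [0.0, 0.992, -0.124], [-1.0, -0.0, -0.001]] [ 0.1 -0.3 -0.8] 0.352
shift [34.5  1.2  4.2] tooly yaw 82.9
56 40 [703.  50.  56.] [740.  76.  62.]
62 14 [720.  56.  63.] [729.  66.  68.]
68 10 [719.  57.  68.] [732.  64.  74.]
74 12 [719.  56.  75.] [731.  62.  79.]
80 8 [719.  56.  80.] [725.  65.  86.]
86 6 [720.  59.  86.] [726.  70.  90.]
92 1 [719.  84.  96.] [719.  84.  96.]
98 13 [712.  40.  99.] [729.  91. 104.]
104 26 [712.  31. 104.] [731.  93. 110.]
110 35 [711.  29. 110.] [730.  93. 116.]
116 33 [711.  29. 116.] [729.  94. 122.]
```

Request:
move_arm(rows=[[165,12,2,4,0],[165,12,0,0,0],[165,10,0,0,0],[165,0,0,0,0]])

```text
time: 19.55
tcp_pos: [0.7285, 0.0665, 0.0285]
tcp_rot: [0.097, 1.573, -0.097]
force: [-1.1, -0.3, -1.2]
grip_width: 0.35
```

Run:
```python
from h import *
o=obs(); H=b2w(15,80); p=np.array(o['tcp_pos'][:2])*1000-H
print('rel hinge',p,np.hypot(*p),np.arctan2(p[1],p[0])+np.pi/2-TH)
```

```text
19.55 [0.7285 0.0665 0.0285] [[-0.004, 0.123, 0.992], [0.0, 0.992, -0.123], [-1.0, -0.0, -0.004]] [-1.1 -0.3 -1.2] 0.35
rel hinge [ 59.33603978 -15.73327102] 61.38649227924676 1.5192995851366193
```

Request:
move_arm(rows=[[165,0,-8.6,-1.8,0.144],[165,0,-8.6,-1.8,0.144],[165,0,-8.6,-1.8,0.144],[165,0,-8.6,-1.8,0.144],[165,0,-8.6,-1.8,0.144]])

```text
time: 20.05
tcp_pos: [0.7053, 0.0313, 0.0312]
tcp_rot: [0.664, 1.467, -0.663]
force: [0.9, 1.9, -0.5]
grip_width: 0.357
```

Request:
move_arm(rows=[[165,0,-8.6,-1.8,0.144],[165,0,-8.6,-1.8,0.144],[165,0,-8.6,-1.8,0.144],[165,0,-8.6,-1.8,0.144],[165,0,0,0,0]])

```text
time: 20.55
tcp_pos: [0.6716, 0.0208, 0.0315]
tcp_rot: [1.098, 1.276, -1.099]
force: [0.1, -0.3, -0.7]
grip_width: 0.355
```

```bash
cat >> h.py <<'E'
def keep():
    o=obs(); H=b2w(15,80); p=np.array(o['tcp_pos'][:2])*1000-H
    print('rel hinge',p,np.hypot(*p),np.arctan2(p[1],p[0])+np.pi/2-TH)
    a,d=bot.get_image('side'); Q=cloud('side',d).reshape(-1,3)*1000; q=inb(Q)
    S=(Q[:,2]>58)&(Q[:,2]<84)&(q[:,0]>-20)&(q[:,0]<50)&(q[:,1]>0)&(q[:,1]<50); print(S.sum(),q[S].min(0),np.median(q[S],axis=0),q[S].max(0))
    return a
E
python3 -c "
from h import *
keep()"
```

```text
20.55 [0.6716 0.0208 0.0315] [[-0.0, 0.989, 0.149], [-0.0, 0.149, -0.989], [-1.0, -0.0, -0.0]] [ 0.1 -0.3 -0.7] 0.355
rel hinge [  2.41705743 -61.43150056] 61.47903242762153 0.2470194668814812
105 [-2.07714824e+00  1.77585945e-03] [34.09943811 16.18586734] [49.75383567 28.52500022]
```

Request:
move_arm(rows=[[165,0,-8.6,-1.8,0.144],[165,0,-8.6,-1.8,0.144],[165,0,0,0,0]])

```text
time: 20.9
tcp_pos: [0.6547, 0.0233, 0.0315]
tcp_rot: [1.308, 1.142, -1.308]
force: [-0.5, 0.4, -0.5]
grip_width: 0.352
```

Request:
move_arm(rows=[[165,0,-2.4,-0.5,0.04],[165,0,-2.4,-0.5,0.04],[165,0,0,0,0]])

```text
time: 21.2
tcp_pos: [0.6509, 0.0249, 0.0314]
tcp_rot: [1.363, 1.101, -1.363]
force: [0.9, -0.5, 0.6]
grip_width: 0.356
```

Request:
move_arm(rows=[[165,0,-1.2,0,0],[165,0,0,0,0]])

```text
time: 21.4
tcp_pos: [0.6495, 0.0251, 0.0313]
tcp_rot: [1.365, 1.1, -1.365]
force: [0.5, -0.7, 0.6]
grip_width: 0.353
```

```bash
python3 -c "
from h import *
keep()"
```

```text
21.4 [0.6495 0.0251 0.0313] [[0.0, 0.977, -0.213], [-0.0, -0.213, -0.977], [-1.0, 0.0, -0.0]] [ 0.5 -0.7  0.6] 0.353
rel hinge [-19.69401455 -57.13562076] 60.43453787584245 -0.12424133765771422
118 [-19.96514453   5.09579982] [15.10852496 10.37493649] [36.95945635 40.45006873]
```

Continue in 1 mm steps (tool −y) until a firm stop shows.

Request:
move_arm(rows=[[165,0,-1,0,0],[165,0,0,0,0]])

```text
time: 21.65
tcp_pos: [0.6481, 0.0253, 0.0313]
tcp_rot: [1.367, 1.099, -1.367]
force: [1.4, -0.1, 0.5]
grip_width: 0.355
```

Request:
move_arm(rows=[[165,0,-1,0,0],[165,0,0,0,0]])

```text
time: 21.85
tcp_pos: [0.647, 0.0256, 0.0312]
tcp_rot: [1.367, 1.099, -1.367]
force: [0.7, -0.8, 0.9]
grip_width: 0.357
```

Request:
move_arm(rows=[[165,0,-1,0,0],[165,0,0,0,0]])

```text
time: 22.05
tcp_pos: [0.6466, 0.0256, 0.0313]
tcp_rot: [1.368, 1.098, -1.367]
force: [2.0, -1.6, -1.2]
grip_width: 0.354
```

Request:
move_arm(rows=[[165,0,-1,0,0],[165,0,0,0,0]])

```text
time: 22.25
tcp_pos: [0.6466, 0.0256, 0.0313]
tcp_rot: [1.368, 1.097, -1.365]
force: [5.6, -1.5, -4.5]
grip_width: 0.352
```

The stop is reached: the position is fixed while the force rises to 5–6 N. One more millimetre to confirm, then recentre the jaws off the pin and lift away.

Request:
move_arm(rows=[[165,0,-1,0,0],[165,0,0,0,0]])

```text
time: 22.45
tcp_pos: [0.6465, 0.0257, 0.0313]
tcp_rot: [1.369, 1.095, -1.364]
force: [9.1, -1.3, -5.3]
grip_width: 0.357
```

Request:
move_arm(rows=[[165,0,6,0,0],[165,0,6,0,0],[165,-20,0,0,0],[165,-45,0,0,0],[165,-45,0,0,0]])

```text
time: 22.95
tcp_pos: [0.6546, 0.0238, 0.1411]
tcp_rot: [1.365, 1.102, -1.37]
force: [-0.0, -0.7, -0.4]
grip_width: 0.356
```

Request:
move_arm(rows=[[165,-30,-45,0,0],[165,0,-45,0,0],[165,0,-45,0,0],[165,0,-45,0,0],[165,0,-40,0,0]])

```text
time: 23.45
tcp_pos: [0.4418, 0.0708, 0.169]
tcp_rot: [1.367, 1.1, -1.368]
force: [-0.6, -0.2, 0.7]
grip_width: 0.355
```

Run:
```python
from h import *
o=obs()
a,d=bot.get_image('side'); Q=cloud('side',d).reshape(-1,3)*1000; q=inb(Q); g=a.max(2).ravel()
S=(Q[:,2]>84)&(Q[:,2]<95)&(q[:,0]>0)&(q[:,0]<90)&(abs(q[:,1])<110);print('pin',S.sum(),q[S].mean(0) if S.any() else '')
S=(Q[:,2]>53)&(Q[:,2]<60)&(q[:,0]>-10)&(q[:,0]<60)&(q[:,1]<68)&(q[:,1]>-20)
r=cv2.minAreaRect(q[S].astype('f4')); print('arm rect',S.sum(),r)
M=(Q[:,2]>41)&(Q[:,2]<49)&(g<80)&(q[:,0]>-50)&(q[:,0]<58)&(abs(q[:,1])<50)
print('plane',np.linalg.lstsq(np.c_[q[M],np.ones(M.sum())],Q[M,2],rcond=None)[0],M.sum())
S=(Q[:,2]>57)&(Q[:,2]<68)&(abs(q[:,1])<45)&(q[:,0]<-30)&(q[:,0]>-90); print('block',np.percentile(q[S],[1,99],axis=0),np.median(Q[S,2]),S.sum())
cv2.imwrite('pics/fin.png',a)
b=cv2.imread('pics/side0.png'); print([ (n,round(float(cv2.absdiff(a[y-25:y+25,x-25:x+25],b[y-25:y+25,x-25:x+25]).mean()),2)) for n,x,y in(('tip',222,133),('beaker',171,145),('dish',300,118),('obj',308,140),('oil',425,279),('driver',240,385),('tray',340,355))])
```

```text
23.45 [0.4418 0.0708 0.169 ] [[-0.001, 0.977, -0.215], [0.0, -0.215, -0.977], [-1.0, -0.001, -0.0]] [-0.6 -0.2  0.7] 0.355
pin 32 [12.36024395 15.0916504 ]
arm rect 120 ((12.632515907287598, 33.23686599731445), (17.472829818725586, 69.52500915527344), 0.8549377918243408)
plane [-8.57079131e-04 -1.29079211e-03  4.47877068e+01] 1064
block [[-61.87543475 -32.75567902]
 [-50.16795143  28.0345414 ]] 62.88218838771998 126
[('tip', 33.71), ('beaker', 8.96), ('dish', 0.56), ('obj', 0.55), ('oil', 0.61), ('driver', 0.56), ('tray', 9.73)]
```

View pics/fin.png

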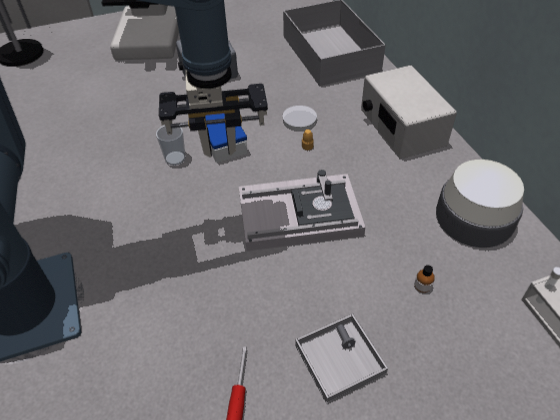

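The final picture shows the stage top seated, with the keeper lying across it (pin at about (328,187)). The plug lies in the tray at (345,335), the bystanders are in place, and the arm is well clear. The tip-box and beaker differences come from the gripper being in front of them.

```bash
python3 -c "
from workcell import bot
print(bot.hand_in())"
```

```text
the job is handed in; nothing more can be done
None
```

The job is done in the order asked and was handed in at about 23.5 s of the 72 s. The keeper went aside, the plug went into the tray, the stage top was pushed home between the rails, and the keeper went back to its stop.

**Last checks:**
- **Stage top:** it lies flat, with a tilt of about 0.001. Its top is at 44.8 mm (44.3 expected), and the push block is at x −62 to −50 (−60 to −48 expected). At the end it took a 9 N push without moving.
- **Keeper:** it stopped firmly at 9 N. The arm measured within about 1° of straight across, and it lies over the stage top.
- **Plug:** it first stood upright on its pin in the tray, so I tipped it over. It now lies inside the tray.
- **Bystanders:** the dish, objective, oil bottle and driver look the same as before. The gripper partly hid the tip box and beaker in the final image, so I could not compare those two by pixels. I never worked near them.

**Disagreements:**
- **Finger tip height:** the cameras put the finger tips 31–40 mm above the reported TCP height, so I set working heights from the depth images.
- **Sideways position:** positions seen by the cameras were 2–5 mm off the reported ones. That also explains the seated stage top reading 2–4 mm short in x.

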